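Shim the rocking scanning turntable

TASK

The round scanning turntable leans and rocks because its front foot has lost its rubber pad. With your fingertips push the slim metal wedge, thin end first, squarely under that short foot, so that the whole foot stands on it, until the turntable is level and no longer rocks, then draw the hand clear. Only push the wedge along the desk: do not grip or lift it, do not touch the turntable or shove it from its place, and leave the foam wedge, lens cap and putty where they are.

Things in the scene. Friction and masses are not known exactly. Their poses are not given: they have to be found in the camera images.
- turntable: grey round scanning turntable, loose, 1.6 kg, 200 mm across, 64 mm high. Origin: on its axis, in the plane of the undersides of its rubber pads; own z up along the axis. Housing underside 24 mm above that plane. Four feet 85 mm from the axis at own -x (the short one), +x, +y, -y. It leans about 0.1 rad down to -x at the start, rocking on the +y and -y feet, +x foot in the air.
- short_foot (a point): centre of the underside of the short foot, a bare metal stub 8 mm shorter than the other three, which end in black rubber pads. Flat 8 mm across, then an 18 degree cone up to the 24 mm thick stub, so the thin wedge nose rides under it. On the desk at the start, 8 mm above it when the turntable is level.
- wedge: slim metal wedge, loose, 0.4 kg, 120 mm long (own x), 50 mm wide (own y). Origin: centre of its flat underside; own z up. Nose at x = +60 mm, bevelled to 1 mm; top rises evenly from 2.8 mm at x = +54 mm to 16 mm at x = -50 mm; behind that an upright heel 26 mm high. The turntable is level when the foot's centre is about 43 mm behind the nose (own x about +17 mm). Pushing takes 2 to 15 N.
- wedge_nose (a point): middle of the nose edge of the wedge, at desk height. At the start it points roughly at the short foot and is some 35 to 70 mm short of it; the wedge's middle line passes up to about 40 mm beside the foot, so it has to be steered into line
- wedge_heel (a point): middle of the flat upright back face of the wedge's heel (50 mm wide, 26 mm high), 13 mm above the desk: the place to push
- foam_wedge: soft-looking dark foam wedge, 60 x 100 mm and 45 mm high, much thicker than the metal one; bystander; origin at the centre of its underside
- lens_cap: flat round lens cap 54 mm across, 10 mm high; bystander; origin at the centre of its underside
- putty: block of modelling putty 36 x 59 x 23 mm; bystander; origin at the centre of its underside

How it is judged:
By the outcome, as a careful person would: the job done as asked, in the order asked, and still so for the second after the job is handed in, with the robot touching nothing.
It also fails if it takes over 64 s, if anything falls off the work surface, if the arm or the gripper's body presses on something with over 40 N, if the wrist force passes 120 N, or if a joint passes its speed limit or range.

ROBOT

A 6-joint arm with a two-finger parallel gripper is mounted at the origin on a cart in front of the work surface, level with it; the furniture and walls round the work are solid. World frame = base frame: x ahead of the robot, y to its left, z up, the work surface at z = 0. Lengths are in mm, angles in degrees, forces in N, time in s.
With the tool pointing down it reaches from about 300 to 850 mm from the base axis. Payload 4.2 kg.
Tool frame: the origin (TCP) lies on the mounting face of the last link; the fingertips stand 191 mm ahead of it and the grasp point (between the pads) lies 172 mm ahead of it; z points along the fingers, y is the direction in which the jaws open and shut (so a half turn about z gives the same grasp; the last joint's range is limited). The gripper opens to 91 mm and grips with 3 to 60 N. Pads are 32 mm wide; open, the fingers measure 118 mm over their backs; the gripper's body (76 mm by 178 mm) begins 60 mm behind the grasp point.
Start: joints at [-75.63, 18.312, 89.639, -0, 72.044, -1.146], TCP at [153.812, -554.044, 404.776] pointing down, gripper open.
Joint ranges: [-177.97, 177.97], [-48.28, 115.42], [12.27, 149.76], [-77.06, 257.06], [2.81, 150.46], [-146.56, 146.56]. Speed limits (degrees/s): [147.25, 147.25, 180, 180, 180, 180].

INTERFACE

Orientations are given as [roll, pitch, yaw] about the fixed x, y, z axes, in that order (R = Rz(yaw) Ry(pitch) Rx(roll)).
In Python, from workcell import env gives the robot as it stands.
- The arm moves only by the shell command python3 -m handwheel 'ROWS' [FORCE]. ROWS is JSON, a list of rows, each an object with "gripper": the opening in per cent of the stroke, from 0 (shut) to 100 (fully open); "travel": the shift along the tool's x, y, z in m, a list of three; "twist": the turn about the tool's z in rad. In form: [{"gripper": gripper, "travel": [x, y, z], "twist": twist}, ...]. A call has 1 to 5 rows; each row shifts and turns the commanded pose from where the row before left it, along the tool's axes as they then stand; what a row does not reach is not made up. A row lasts 1/12 s, in which the tool goes at most 41.7 mm and 7.16 degrees, less where a joint would pass 70% of its speed; a pose out of reach is approached as far as the arm can. A call with a gripper value outside its range is refused whole. The fingers move at their own pace and stop on an object; FORCE is the grip in N (left out, the last holds). Time passes only in rows, so rows that do not move let the fingers close. It gives the time, the measured TCP pose, the force and the opening at its end, in the units of the state.
- env.state(): the state, without advancing time (a new reading comes with each control period).
- env.grab_frame(name): name is "side" or "top" or "wrist"; returns a dict with "frame" (384x512x3 uint8, red, green, blue), "intrinsics" (3x3 intrinsics, pixels), "k1" (the pictures are not rectified: a ray, as slopes to the right and down, at radius r is drawn at 1 + k1 r^2 times it, then the intrinsics apply), "extrinsics" (4x4, takes a point from camera to world coordinates). Camera axes: x right, y down, z forward; pixel columns grow to the right and rows downward; lengths in mm; the calibration is good to about 2 mm. A picture is of the moment at which its call begins. There is no depth.
- env.job_done(): hands the job in, once; it reports no verdict.
Trained networks look in the newest picture that a camera, given by its name, has taken for a name from the list of things; names that differ only in an ending like _2 or _b are one class to them, and where a whole thing is asked for, a point or a joint stands for the part that bears it (a point fixed in the world has none). Each returns a list of dicts, best first, with "confidence" (0 to 1); they miss things now and then, are a little off and sometimes report something else, mostly with a low value. They report only what shows in the picture. A call takes as long as a camera call.
- env.trace(camera, thing): "pixels" (384x512 bool, what is visible of it) and "uv" ([column, row] in pixels, amid what is visible of it).
- env.pinpoint(camera, thing): "uv" ([column, row] in pixels: a listed point, or the origin of a listed thing).
The state is a dict: "time_s": time; "qpos": joint angles; "qvel": joint speeds; "effort": joint torques, N m; "ee_pos": TCP position; "ee_rot": TCP orientation; "force": force on the tool from outside, world axes, zero at the start; "torque": the same for the moment, N m; "gripper_width": finger opening in mm.
Only numpy, scipy, OpenCV 4.12 (cv2) and the standard library are available. Lean on these libraries where they do the work, as an engineer would, in place of code of your own. Each camera call takes 0.05 s, during which the arm holds its last target. There are 200 camera calls.

## Working session

There is one attempt and no reset: what is moved stays moved. The work goes in short steps, Python scripts to look and compute and a shell command to move; the robot and the scene stay as the last step left them, time stands still between calls to the robot, and variables do not carry over. Pictures are saved under pics/ and viewed, about 8 in all and at most 12, crops included, and the job is handed in when it is done.

```bash
mkdir -p pics; cat > h.py <<'E'
import numpy as np, cv2
from workcell import env
from scipy.optimize import least_squares
def cam(f):
    K=np.array(f["intrinsics"],float);T=np.array(f["extrinsics"],float);return K,float(f["k1"]),T
def ray(f,uv):
    K,k,T=cam(f);p=np.linalg.solve(K,[uv[0],uv[1],1])[:2];q=p.copy()
    for _ in range(20): q=p/(1+k*(q@q))
    d=T[:3,:3]@np.array([q[0],q[1],1]);return T[:3,3],d
def onz(f,uv,z=0):
    o,d=ray(f,uv);return o+d*(z-o[2])/d[2]
def proj(f,X):
    K,k,T=cam(f);c=T[:3,:3].T@(np.asarray(X,float)-T[:3,3]);q=c[:2]/c[2];q=q*(1+k*(q@q))
    return (K@[q[0],q[1],1])[:2]
def save(f,n): cv2.imwrite("pics/"+n,f["frame"][:,:,::-1])
E
python3 - <<'E'
from h import *
np.set_printoptions(precision=1,suppress=True)
F={}
for c in ["side","top","wrist"]:
    f=F[c]=env.grab_frame(c); save(f,c+"0.png"); print(c,f["extrinsics"],f["k1"])
    for n,z in [("turntable",0),("short_foot",0),("wedge",0),("wedge_nose",0),("wedge_heel",13),("foam_wedge",0),("lens_cap",0),("putty",0)]:
        for r in env.pinpoint(c,n)[:2]: print(n,r["confidence"],np.array(r["uv"]),onz(f,r["uv"],z))
a=np.vstack([np.hstack([F["side"]["frame"],F["top"]["frame"]])])
s=env.state();print(s)
E
```

```text
side [[ -0.9  -0.2   0.4 -79.3]
 [ -0.5   0.3  -0.8 920.5]
 [  0.   -0.9  -0.4 535.7]
 [  0.    0.    0.    1. ]] -0.008411902702607006
turntable 0.59 [220.8 210.6] [545.2 -47.3   0. ]
short_foot 0.75 [250.9 206.6] [ 487.1 -109.4    0. ]
wedge 0.58 [270.8 188.7] [ 497.5 -251.7    0. ]
wedge_nose 0.95 [258.7 195.4] [ 505.1 -188.8    0. ]
wedge_heel 0.57 [283.8 183.2] [ 468.8 -281.4   13. ]
wedge_heel 0.34 [316.7 166.9] [ 436.1 -467.3   13. ]
foam_wedge 0.89 [224.5 254.2] [414.8 143.9   0. ]
lens_cap 0.5 [273.  168.4] [ 571.4 -415.5    0. ]
lens_cap 0.19 [256.9 195. ] [ 511.1 -188.9    0. ]
putty 0.48 [318.  167.6] [ 442.5 -497.4    0. ]
top [[  -0.    -1.     0.2  332.8]
 [  -1.     0.     0.  -175.5]
 [  -0.    -0.2   -1.   947.2]
 [   0.     0.     0.     1. ]] -0.015260301047662175
turntable 0.6 [201.9 182.2] [538.6 -35.9   0. ]
wedge 0.92 [278.1 196.1] [ 499.3 -241.     0. ]
wedge_nose 0.62 [260.9 190.3] [ 515.4 -195.1    0. ]
wedge_heel 0.64 [305.7 199.2] [ 488.3 -312.7   13. ]
foam_wedge 0.81 [129.5 228.3] [414.9 153.7   0. ]
lens_cap 0.7 [351.3 162.7] [ 590.5 -441.9    0. ]
putty 0.79 [377.7 210.8] [ 458.1 -504.8    0. ]
wrist [[   0.3   -0.9   -0.3  224.8]
 [  -1.    -0.3   -0.1 -535. ]
 [   0.     0.3   -1.   384.5]
 [   0.     0.     0.     1. ]] -0.06739296452461431
{'time_s': 1.35, 'qpos': array([-75.6,  18.3,  89.6,   0. ,  72. ,  -1.1]), 'qvel': array([ 0.1,  0.1, -0. ,  0.1,  0.1, -0. ]), 'effort': array([  0. , -41.2, -23.2,   0.1,   0. ,   0. ]), 'ee_pos': array([ 153.8, -554. ,  404.8]), 'ee_rot': array([180. ,  -0. ,  15.5]), 'force': array([-0.1,  0. , -0.3]), 'torque': array([-0.,  0., -0.]), 'gripper_width': 90.96694610501169}
```

```bash
python3 - <<'E'
import cv2,numpy as np
t=cv2.imread("pics/top0.png");s=cv2.imread("pics/side0.png")
a=cv2.resize(t[110:310,100:400],(800,533),interpolation=cv2.INTER_CUBIC);cv2.imwrite("pics/t.png",a)
b=cv2.resize(s[130:280,150:350],(800,600),interpolation=cv2.INTER_CUBIC);cv2.imwrite("pics/s.png",b)
E
```

```text
(no output)
```

View pics/t.png

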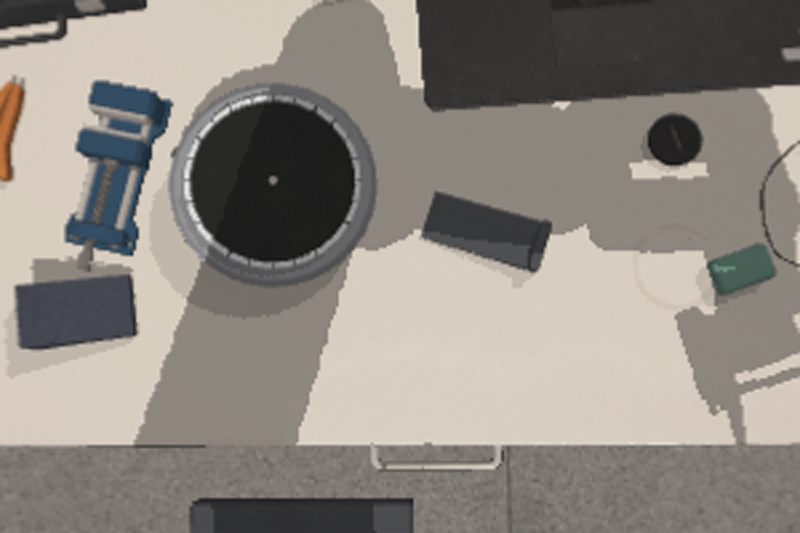

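View pics/s.png

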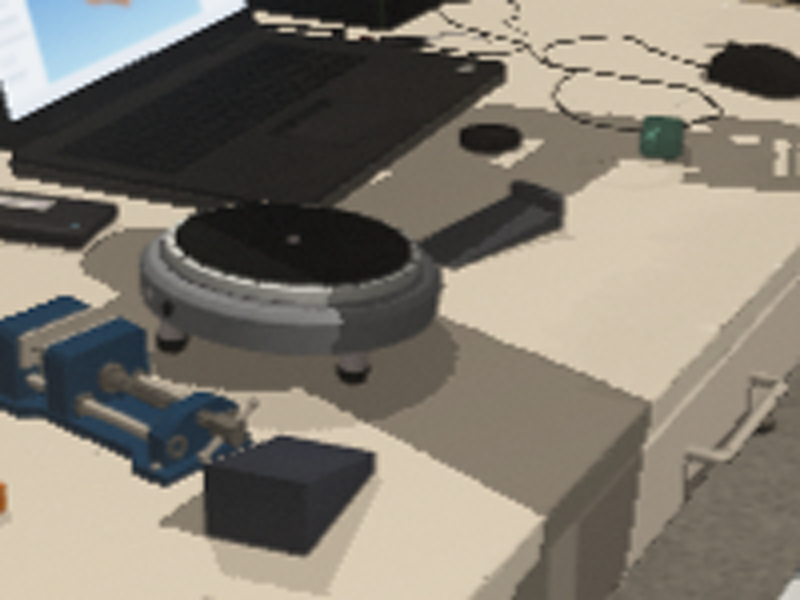

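The top view shows the wedge with its nose left at px (261,190) and its heel right at (306,199). The plate dot is at (202,177), the lens cap and putty are well off to the right, and the laptop lies at larger x. The side view shows two pads at px (193,215) and (238,222). I'll fit the turntable pose next.

```bash
cat > fit.py <<'E'
from h import *
from scipy.spatial.transform import Rotation as Ro
def tt(p):  # x,y,yaw(deg) of own +x, tilt -> func own->world
    R=Ro.from_euler("z",p[2],degrees=True).as_matrix()@Ro.from_rotvec([0,-p[3],0]).as_matrix()
    return lambda X: np.array([p[0],p[1],0])+R@np.asarray(X,float)
E
python3 - <<'E'
from fit import *
np.set_printoptions(precision=1,suppress=True)
S=env.grab_frame("side");ms=[(r["confidence"],np.array(r["pixels"])) for r in env.trace("side","turntable")]
sw=[(r["confidence"],np.array(r["pixels"])) for r in env.trace("side","wedge")]
T=env.grab_frame("top");mt=[(r["confidence"],np.array(r["pixels"])) for r in env.trace("top","turntable")]
mw=[(r["confidence"],np.array(r["pixels"])) for r in env.trace("top","wedge")]
for n,m in [("ms",ms),("sw",sw),("mt",mt),("mw",mw)]:
    print(n,[(c,p.sum(),np.argwhere(p).min(0),np.argwhere(p).max(0)) for c,p in m])
a0=np.array([193,217.]);a1=np.array([238,224.]);ct=np.array([202.4,177.6]);cs=np.array([223,190.])
print(onz(S,a0),onz(S,a1),onz(T,ct,64),onz(S,cs,64))
# pads: bottoms (approx); try each assignment
feet=dict(px=[85,0,2],py=[0,85,2],my=[0,-85,2])
for A,B in [("px","py"),("px","my"),("py","px"),("my","px")]:
  for st in (20,80,140):
    def res(p):
        f=tt([*p[:3],0.094]);w=p[3:5]  # side/top calib xy shift between cams
        o=np.array([w[0],w[1],0])
        return np.r_[proj(S,f(feet[A])+o)-a0,proj(S,f(feet[B])+o)-a1,proj(S,f([0,0,64])+o)-cs,proj(T,f([0,0,64])-o)-ct,w*.3]
    r=least_squares(res,[540,-40,st,0,0],x_scale=[10,10,10,1,1]);
    print(A,B,r.x,r.cost,"foot",tt([*r.x[:3],0.094])([-85,0,8]))
# wedge rect from top mask
m=mw[0][1].astype(np.uint8);c=max(cv2.findContours(m,0,2)[0],key=cv2.contourArea)[:,0]
print("wedge rect",cv2.minAreaRect(np.array([onz(T,u,8)[:2] for u in c.astype(float)],np.float32)))
np.savez("m.npz",ms=ms[0][1],mt=mt[0][1],mw=mw[0][1],sw=sw[0][1] if sw else 0)
E
```

```text
ms [(0.67, np.int64(2418), array([181, 185]), array([224, 260]))]
sw [(0.79, np.int64(382), array([176, 256]), array([196, 290]))]
mt [(0.95, np.int64(4666), array([141, 164]), array([216, 240]))]
mw [(0.8, np.int64(864), array([182, 259]), array([210, 306]))]
[587.3  21.3   0. ] [464.3  -0.5   0. ] [536.5 -46.3  64. ] [533.7 -42.4  64. ]
px py [538.1 -39.2  61.9  -1.    1.4] 0.31435764825443757 foot [ 497.9 -114.6   -0. ]
px py [538.1 -39.2  61.9  -1.    1.4] 0.3143576482567787 foot [ 497.9 -114.6   -0. ]
px py [538.1 -39.2  61.9  -1.    1.4] 0.3143576482538435 foot [ 497.9 -114.6   -0. ]
px my [522.4 -12.2  -1.5 -15.7  26.7] 214.92250714224886 foot [437.1 -10.   -0. ]
px my [522.4 -12.2  -1.5 -15.7  26.7] 214.92250701641845 foot [437.1 -10.   -0. ]
px my [522.4 -12.2  -1.5 -15.7  26.7] 214.92250702219076 foot [437.1 -10.   -0. ]
py px [518.8 -16.  -93.  -13.6  28.2] 258.1779163991135 foot [523.3  69.2  -0. ]
py px [518.8 -16.  267.  -13.6  28.2] 258.1779165019327 foot [523.3  69.2  -0. ]
py px [518.8 -16.  267.  -13.6  28.2] 258.17791660967754 foot [523.3  69.2  -0. ]
my px [530.  -40.8 143.6  -1.4   1.5] 2.795530547241805 foot [598.7 -91.4  -0. ]
my px [530.  -40.8 143.6  -1.4   1.5] 2.795530547245216 foot [598.7 -91.4  -0. ]
my px [530.  -40.8 143.6  -1.4   1.5] 2.795530547228199 foot [598.7 -91.4  -0. ]
wedge rect ((497.0525817871094, -251.689208984375), (124.18484497070312, 53.27954864501953), 73.58147430419922)
```

```bash
python3 -m handwheel '[{"gripper":50,"travel":[0,0,0],"twist":0.11},{"gripper":50,"travel":[0,0,0],"twist":0.11},{"gripper":50,"travel":[0,0,0],"twist":0.11},{"gripper":50,"travel":[0,0,0],"twist":0.11},{"gripper":50,"travel":[0,0,0],"twist":0.11}]' 20
python3 -m handwheel '[{"gripper":50,"travel":[0.026,-0.0307,0],"twist":0},{"gripper":50,"travel":[0.026,-0.0307,0],"twist":0},{"gripper":50,"travel":[0.026,-0.0307,0],"twist":0},{"gripper":50,"travel":[0.026,-0.0307,0],"twist":0},{"gripper":50,"travel":[0.026,-0.0307,0],"twist":0}]'
python3 -m handwheel '[{"gripper":50,"travel":[0.026,-0.0307,0],"twist":0},{"gripper":50,"travel":[0.026,-0.0307,0],"twist":0},{"gripper":50,"travel":[0.026,-0.0307,0],"twist":0},{"gripper":50,"travel":[0.026,-0.0307,0],"twist":0},{"gripper":50,"travel":[0.026,-0.0307,0],"twist":0}]'
python3 -m handwheel '[{"gripper":50,"travel":[0.026,-0.0307,0],"twist":0},{"gripper":50,"travel":[0.026,-0.0307,0],"twist":0},{"gripper":50,"travel":[0,0,0],"twist":0}]'
```

```text
time_s: 2.07
ee_pos: [153.8, -554.0, 404.8]
ee_rot: [180.0, 0.0, -16.3]
force: [0.1, 0.1, 0.3]
gripper_width: 61.1
time_s: 2.48
ee_pos: [322.3, -441.1, 404.9]
ee_rot: [180.0, -0.0, -16.0]
force: [0.4, -1.1, 0.0]
gripper_width: 45.9
time_s: 2.9
ee_pos: [489.8, -329.1, 404.9]
ee_rot: [180.0, -0.0, -16.0]
force: [-0.1, -1.2, 1.1]
gripper_width: 45.8
time_s: 3.15
ee_pos: [560.1, -281.9, 404.2]
ee_rot: [-179.8, -0.2, -15.7]
force: [-0.4, 0.2, 0.3]
gripper_width: 45.8
```

```bash
python3 - <<'E'
from fit import *
np.set_printoptions(precision=1,suppress=True)
f=env.grab_frame("wrist");save(f,"w1.png");print(env.state()["ee_pos"],f["extrinsics"][:3,3],f["extrinsics"][:3,2])
for n,z in [("turntable",0),("short_foot",0),("wedge",0),("wedge_nose",0),("wedge_heel",13),("lens_cap",0)]:
    for r in env.pinpoint("wrist",n)[:2]: print(n,r["confidence"],np.array(r["uv"]),onz(f,r["uv"],z))
for r in env.trace("wrist","wedge")[:1]:
    m=r["pixels"].astype(np.uint8);c=max(cv2.findContours(m,0,2)[0],key=cv2.contourArea)[:,0]
    print(r["confidence"],c.min(0),c.max(0),cv2.minAreaRect(np.array([onz(f,u,6)[:2] for u in c.astype(float)],np.float32)))
E
```

```text
[ 557.8 -283.6  404.1] [ 631.1 -302.4  384.2] [-0.2  0.1 -1. ]
turntable 0.71 [ 73.6 236.6] [539.1 -41.5   0. ]
short_foot 0.48 [198.9 226.2] [ 511.2 -194.5    0. ]
wedge_nose 0.76 [198.2 226.1] [ 511.5 -193.7    0. ]
wedge_nose 0.33 [397.2 104.4] [ 586.9 -446.4    0. ]
wedge_heel 0.55 [304.3 230.9] [ 477.2 -312.9   13. ]
lens_cap 0.95 [397.2 105.6] [ 585.7 -446.2    0. ]
0.9 [197 204] [302 255] ((494.3162536621094, -252.60638427734375), (124.763427734375, 59.0392951965332), 69.84708404541016)
```

View pics/w1.png

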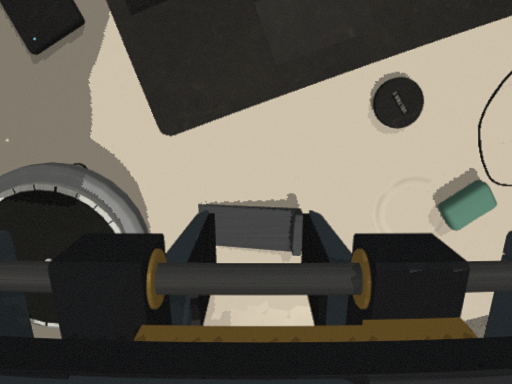

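Wrist view: wedge nose at px (198,226), heel at (302,230), with yaw about 74° and centre about (494,-253). This agrees with the top camera. The flank is free for a sideways push, so I'm descending beside it.

```bash
python3 -m handwheel '[{"gripper":50,"travel":[0,0.006,0.04],"twist":0},{"gripper":50,"travel":[0,0,0.04],"twist":0},{"gripper":50,"travel":[0,0,0.04],"twist":0},{"gripper":50,"travel":[0,0,0.04],"twist":0},{"gripper":50,"travel":[0,0,0.03],"twist":0}]'
python3 -m handwheel '[{"gripper":50,"travel":[0,0,0.01],"twist":0},{"gripper":50,"travel":[0,0,0.007],"twist":0},{"gripper":50,"travel":[0,0,0],"twist":0},{"gripper":50,"travel":[0,0,0],"twist":0}]'
```

```text
time_s: 3.97
ee_pos: [552.0, -292.0, 212.0]
ee_rot: [-180.0, 0.2, -16.1]
force: [0.3, 0.5, -0.4]
gripper_width: 45.3
time_s: 4.3
ee_pos: [554.2, -292.4, 199.6]
ee_rot: [180.0, -0.2, -16.0]
force: [0.3, -0.4, 0.3]
gripper_width: 45.6
```

```bash
python3 -m handwheel '[{"gripper":50,"travel":[-0.006,0,0.003],"twist":0},{"gripper":50,"travel":[-0.006,0,0.002],"twist":0},{"gripper":50,"travel":[-0.006,0,0],"twist":0},{"gripper":50,"travel":[-0.003,0,0],"twist":0},{"gripper":50,"travel":[-0.003,0,0],"twist":0}]'
python3 -m handwheel '[{"gripper":50,"travel":[-0.003,0,0],"twist":0},{"gripper":50,"travel":[-0.003,0,0],"twist":0},{"gripper":50,"travel":[-0.003,0,0],"twist":0},{"gripper":50,"travel":[-0.003,0,0],"twist":0},{"gripper":50,"travel":[-0.003,0,0],"twist":0}]'
```

```text
time_s: 4.72
ee_pos: [530.0, -284.9, 193.3]
ee_rot: [180.0, -0.0, -16.0]
force: [1.9, 0.9, -0.6]
gripper_width: 45.7
time_s: 5.13
ee_pos: [516.5, -281.2, 193.3]
ee_rot: [180.0, -0.2, -16.0]
force: [3.5, -0.6, 2.1]
gripper_width: 45.6
```

```bash
python3 -m handwheel '[{"gripper":50,"travel":[-0.004,0,0],"twist":0.016},{"gripper":50,"travel":[-0.004,0,0],"twist":0.016},{"gripper":50,"travel":[-0.004,0,0],"twist":0.016},{"gripper":50,"travel":[-0.004,0,0],"twist":0.016},{"gripper":50,"travel":[-0.004,0,0],"twist":0.016}]'
python3 -m handwheel '[{"gripper":50,"travel":[-0.004,0,0],"twist":0.016},{"gripper":50,"travel":[-0.004,0,0],"twist":0.016},{"gripper":50,"travel":[-0.004,0,0],"twist":0.016},{"gripper":50,"travel":[-0.004,0,0],"twist":0.016},{"gripper":50,"travel":[-0.004,0,0],"twist":0.016}]'
python3 - <<'E'
from fit import *
np.set_printoptions(precision=1,suppress=True)
print(env.state()["ee_pos"],env.state()["ee_rot"])
for c in ["top","side"]:
  f=env.grab_frame(c);save(f,c+"2.png")
  for n,z in [("short_foot",0),("wedge_nose",0),("wedge_heel",13)]:
    for r in env.pinpoint(c,n)[:2]: print(c,n,r["confidence"],np.array(r["uv"]),onz(f,r["uv"],z))
  for r in env.trace(c,"wedge")[:1]:
    m=r["pixels"].astype(np.uint8);q=max(cv2.findContours(m,0,2)[0],key=cv2.contourArea)[:,0]
    print(r["confidence"],cv2.minAreaRect(np.array([onz(f,u,6)[:2] for u in q.astype(float)],np.float32)))
E
```

```text
time_s: 5.55
ee_pos: [497.1, -275.0, 193.2]
ee_rot: [180.0, -0.1, -20.7]
force: [4.5, -2.5, 2.6]
gripper_width: 45.7
time_s: 5.97
ee_pos: [478.3, -267.1, 192.8]
ee_rot: [180.0, -0.0, -25.2]
force: [3.0, -2.8, 3.5]
gripper_width: 45.5
[ 478.3 -267.1  192.8] [180.   -0.  -25.2]
top wedge_heel 0.27 [131.2 225.8] [420.2 145.1  13. ]
side short_foot 0.98 [255.2 205.9] [ 479.  -119.2    0. ]
side wedge_nose 0.95 [264.5 199.8] [ 475.9 -168.8    0. ]
side wedge_heel 0.88 [295.8 189.8] [ 416.1 -251.3   13. ]
side wedge_heel 0.25 [225.1 253.3] [403.7 158.8  13. ]
0.84 ((437.4766540527344, -238.41098022460938), (177.1519775390625, 78.79180908203125), 79.99243927001953)
```

```bash
python3 - <<'E'
from fit import *
f=env.grab_frame("side");p=[538.1,-39.2,61.9,0.094];g=tt(p);o=np.array([-1,1.4,0])
im=f["frame"][160:240,175:305,::-1];k=6
im=cv2.resize(im,None,fx=k,fy=k,interpolation=cv2.INTER_CUBIC)
def dot(X,c):
    u=proj(f,X+o);cv2.circle(im,(int((u[0]-175+.5)*k),int((u[1]-160+.5)*k)),2,c,-1);return u
for X in [[85,0,0],[0,85,0],[0,-85,0],[-85,0,8]]: print(X,dot(g(X),(0,0,255)))
for a in np.radians(np.arange(0,360,6)): dot(g([100*np.cos(a),100*np.sin(a),24]),(0,255,0));dot(g([100*np.cos(a),100*np.sin(a),45]),(255,255,0))
dot(g([0,0,64]),(0,0,255))
cv2.imwrite("pics/s3.png",im)
E
```

```text
[85, 0, 0] [192.64686185 217.35012443]
[0, 85, 0] [238.20371175 224.62209752]
[0, -85, 0] [206.38220443 201.65648196]
[-85, 0, 8] [248.44224557 205.39396513]
```

View pics/s3.png

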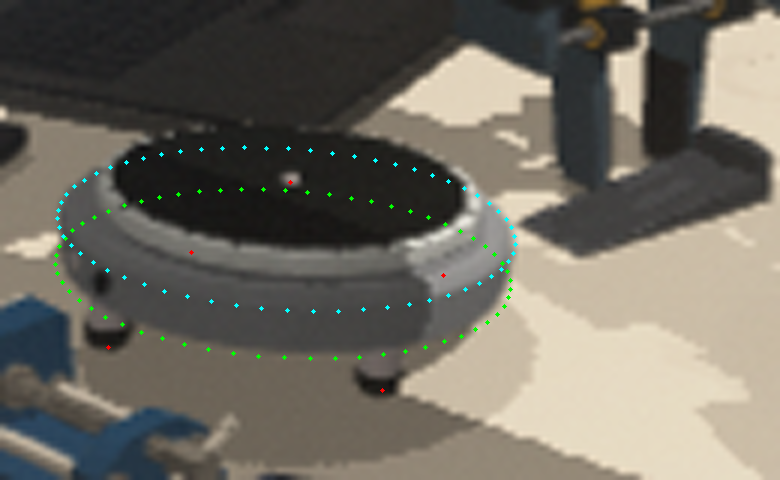

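Side overlay: the fitted rim and both pads match within about 1 px (pads at px (193,217) and (238,224)). The wedge follows the two fingertips, with its nose near (267,199). I'll finish the sideways shift and back off.

```bash
python3 -m handwheel '[{"gripper":50,"travel":[-0.0045,0,0],"twist":0.018},{"gripper":50,"travel":[-0.0045,0,0],"twist":0.018},{"gripper":50,"travel":[-0.004,0,0],"twist":0.018},{"gripper":50,"travel":[0,0,0],"twist":0},{"gripper":50,"travel":[0,0,0],"twist":0}]'
python3 -m handwheel '[{"gripper":50,"travel":[0.01,0,0],"twist":0},{"gripper":50,"travel":[0.01,0,-0.01],"twist":0},{"gripper":50,"travel":[0.01,0,-0.03],"twist":0},{"gripper":50,"travel":[0,0,-0.03],"twist":0}]'
```

```text
time_s: 6.93
ee_pos: [466.4, -261.1, 192.8]
ee_rot: [-180.0, 0.1, -28.3]
force: [0.4, -0.4, -0.2]
gripper_width: 45.7
time_s: 7.27
ee_pos: [495.0, -276.5, 262.7]
ee_rot: [-180.0, 0.0, -28.3]
force: [0.6, -0.4, 0.9]
gripper_width: 45.6
```

```bash
python3 -m handwheel '[{"gripper":24,"travel":[0,0,0],"twist":-0.112},{"gripper":24,"travel":[0,0,0],"twist":-0.112},{"gripper":24,"travel":[0,0,0],"twist":-0.112},{"gripper":24,"travel":[0,0,0],"twist":-0.112},{"gripper":24,"travel":[0,0,0],"twist":-0.112}]'
python3 -m handwheel '[{"gripper":24,"travel":[0,0,0],"twist":-0.112},{"gripper":24,"travel":[0,0,0],"twist":-0.112},{"gripper":24,"travel":[0,0,0],"twist":-0.112},{"gripper":24,"travel":[0,0,0],"twist":-0.112},{"gripper":24,"travel":[0,0,0],"twist":-0.112}]'
python3 -m handwheel '[{"gripper":24,"travel":[0,0,0],"twist":-0.112},{"gripper":24,"travel":[0,0,0],"twist":-0.112},{"gripper":24,"travel":[0,0,0],"twist":-0.112},{"gripper":24,"travel":[0,0,0],"twist":-0.112},{"gripper":24,"travel":[-0.026,-0.024,-0.02],"twist":0}]'
python3 -m handwheel '[{"gripper":24,"travel":[-0.026,-0.024,-0.02],"twist":0},{"gripper":24,"travel":[-0.036,-0.024,0],"twist":0},{"gripper":24,"travel":[-0.01,0,0],"twist":0},{"gripper":24,"travel":[0,0,0],"twist":0}]'
cat > look.py <<'E'
from fit import *
import sys
np.set_printoptions(precision=1,suppress=True)
s=env.state();print(s["ee_pos"],s["ee_rot"])
for c in sys.argv[2:]:
  f=env.grab_frame(c);save(f,c+sys.argv[1]+".png")
  for n,z in [("short_foot",0),("wedge_nose",0),("wedge_heel",13),("wedge",0),("turntable",0)]:
    for r in env.pinpoint(c,n)[:1]: print(c,n,r["confidence"],np.array(r["uv"]),onz(f,r["uv"],z))
  for r in env.trace(c,"wedge")[:1]:
    m=r["pixels"].astype(np.uint8);q=max(cv2.findContours(m,0,2)[0],key=cv2.contourArea)[:,0]
    print("rect",r["confidence"],cv2.minAreaRect(np.array([onz(f,u,6)[:2] for u in q.astype(float)],np.float32)))
E
python3 look.py 4 top wrist side
```

```text
time_s: 7.68
ee_pos: [493.9, -275.9, 262.9]
ee_rot: [180.0, -0.0, 4.1]
force: [0.4, 0.3, 0.0]
gripper_width: 22.0
time_s: 8.1
ee_pos: [494.0, -275.9, 262.8]
ee_rot: [180.0, -0.0, 36.2]
force: [0.5, -0.2, -0.7]
gripper_width: 21.8
time_s: 8.52
ee_pos: [463.2, -286.5, 280.0]
ee_rot: [-179.9, -0.1, 62.0]
force: [0.8, -0.9, -0.1]
gripper_width: 22.1
time_s: 8.85
ee_pos: [383.7, -328.5, 303.3]
ee_rot: [179.9, 0.0, 61.4]
force: [0.1, 0.2, 0.2]
gripper_width: 22.1
[ 383.7 -328.5  303.3] [179.9   0.   61.4]
top wedge_nose 0.64 [251.4 207.7] [ 468.3 -169.4    0. ]
top wedge_heel 0.68 [289.5 225.4] [ 419.4 -268.4   13. ]
top wedge 0.86 [269.5 218. ] [ 440.5 -217.2    0. ]
top turntable 0.71 [201.9 182.9] [536.6 -35.9   0. ]
rect 0.91 ((440.93743896484375, -220.2174072265625), (119.76324462890625, 49.9828987121582), 60.875221252441406)
wrist wedge_heel 0.95 [255.6 118.9] [ 411.8 -274.5   13. ]
wrist wedge 0.96 [254.3  41.4] [ 438.5 -223.1    0. ]
rect 0.58 ((430.8452453613281, -236.5856170654297), (87.34453582763672, 53.30744934082031), 61.590309143066406)
side short_foot 0.88 [250.4 204.2] [ 496.  -122.7    0. ]
side wedge_nose 0.87 [265.5 200.4] [ 471.5 -166.4    0. ]
side wedge_heel 0.67 [299.6 190.4] [ 404.6 -252.5   13. ]
side wedge 0.76 [283.9 195.1] [ 442.3 -226.5    0. ]
side turntable 0.7 [222.2 211.6] [538.5 -43.8   0. ]
rect 0.92 ((428.31036376953125, -232.82437133789062), (173.11720275878906, 74.3064956665039), 78.63643646240234)
```

```bash
python3 -m handwheel '[{"gripper":24,"travel":[0,0,0.03],"twist":-0.01},{"gripper":24,"travel":[0,0,0.03],"twist":0},{"gripper":24,"travel":[0,0,0.025],"twist":0},{"gripper":24,"travel":[0,0,0.015],"twist":0},{"gripper":24,"travel":[0.01,0,0],"twist":0}]'
python3 -m handwheel '[{"gripper":24,"travel":[0.01,0,0],"twist":0},{"gripper":24,"travel":[0.01,0,0],"twist":0},{"gripper":24,"travel":[0.005,0,0],"twist":0},{"gripper":24,"travel":[0.004,0,0],"twist":0},{"gripper":24,"travel":[0.004,0,0],"twist":0}]'
python3 -m handwheel '[{"gripper":24,"travel":[0.004,0,0],"twist":0},{"gripper":24,"travel":[0.004,0,0],"twist":0},{"gripper":24,"travel":[0.004,0,0],"twist":0},{"gripper":24,"travel":[0.004,0,0],"twist":0},{"gripper":24,"travel":[0.004,0,0],"twist":0}]'
python3 -m handwheel '[{"gripper":24,"travel":[0.004,0,0],"twist":0},{"gripper":24,"travel":[0.004,0,0],"twist":0},{"gripper":24,"travel":[0.004,0,0],"twist":0},{"gripper":24,"travel":[0.004,0,0],"twist":0},{"gripper":24,"travel":[0.004,0,0],"twist":0}]'
python3 look.py 5 top side
```

```text
time_s: 10.32
ee_pos: [388.4, -317.9, 199.9]
ee_rot: [-179.7, -0.1, 62.1]
force: [-0.2, -0.2, 0.1]
gripper_width: 21.8
time_s: 10.73
ee_pos: [405.6, -288.6, 203.9]
ee_rot: [179.8, 0.1, 62.2]
force: [-2.0, -2.9, 1.2]
gripper_width: 21.9
time_s: 11.15
ee_pos: [414.4, -271.1, 203.0]
ee_rot: [180.0, 0.0, 62.1]
force: [-2.6, -4.1, 4.5]
gripper_width: 22.0
time_s: 11.57
ee_pos: [423.7, -253.1, 202.7]
ee_rot: [-180.0, 0.0, 62.2]
force: [-2.7, -4.2, 4.1]
gripper_width: 22.0
[ 423.7 -253.1  202.7] [-180.     0.    62.2]
top wedge_nose 0.85 [236.1 199.6] [ 490.4 -128.6    0. ]
top wedge_heel 0.72 [278.7 219.4] [ 435.2 -240.6   13. ]
top wedge 0.63 [256.  210.8] [ 459.9 -181.6    0. ]
top turntable 0.87 [202.6 180.1] [544.4 -37.7   0. ]
rect 0.67 ((477.8759765625, -146.5918731689453), (38.5783576965332, 47.252052307128906), 56.678443908691406)
side short_foot 0.62 [247.6 205.6] [ 498.2 -110.8    0. ]
side wedge_nose 0.56 [255.6 202.6] [ 488.6 -139.4    0. ]
side wedge_heel 0.59 [288.8 193.2] [ 423.3 -218.1   13. ]
side wedge 0.66 [271.8 199.4] [ 459.  -181.4    0. ]
side turntable 0.7 [220.1 210.8] [546.2 -45.3   0. ]
rect 0.71 ((444.4469299316406, -191.895751953125), (163.94277954101562, 67.83133697509766), 79.78629302978516)
```

```bash
python3 -m handwheel '[{"gripper":24,"travel":[0.004,0,0],"twist":0},{"gripper":24,"travel":[0.004,0,0],"twist":0},{"gripper":24,"travel":[0.004,0,0],"twist":0},{"gripper":24,"travel":[0.004,0,0],"twist":0},{"gripper":24,"travel":[0.004,0,0],"twist":0}]'
python3 -m handwheel '[{"gripper":24,"travel":[0.003,0,0],"twist":0},{"gripper":24,"travel":[0.003,0,0],"twist":0},{"gripper":24,"travel":[0.003,0,0],"twist":0},{"gripper":24,"travel":[0.003,0,0],"twist":0},{"gripper":24,"travel":[0.003,0,0],"twist":0}]'
python3 look.py 6 top side
```

```text
time_s: 12.68
ee_pos: [432.8, -236.0, 202.8]
ee_rot: [180.0, 0.1, 62.2]
force: [-2.6, -7.0, 0.0]
gripper_width: 22.2
time_s: 13.1
ee_pos: [439.8, -222.7, 202.8]
ee_rot: [180.0, 0.1, 62.2]
force: [-3.0, -5.5, 0.1]
gripper_width: 21.9
[ 439.8 -222.7  202.8] [180.    0.1  62.2]
top wedge_heel 0.44 [267.3 214.3] [ 448.8 -211.    13. ]
top wedge 0.51 [244.4 209.6] [ 463.3 -150.7    0. ]
top turntable 0.98 [200.8 181. ] [541.9 -32.8   0. ]
side short_foot 0.56 [252.2 204.2] [ 491.7 -125.2    0. ]
side wedge_nose 0.74 [263.3 200.7] [ 475.9 -161.5    0. ]
side wedge_heel 0.87 [278.  198.2] [ 434.6 -170.6   13. ]
side wedge 0.58 [263.3 201.1] [ 474.6 -159.1    0. ]
side turntable 0.63 [222.3 213.4] [532.3 -34.4   0. ]
rect 0.53 ((458.2751159667969, -180.71774291992188), (73.78527069091797, 146.15216064453125), 25.0495548248291)
```

```bash
cat > ov.py <<'E'
from fit import *
import sys
tilt=float(sys.argv[2]);f=env.grab_frame("side");g=tt([538.1,-39.2,61.9,tilt]);o=np.array([-1,1.4,0])
k=6;im=cv2.resize(f["frame"][160:240,175:305,::-1],None,fx=k,fy=k,interpolation=cv2.INTER_CUBIC)
def dot(X,c):
    u=proj(f,X+o);cv2.circle(im,(int((u[0]-175+.5)*k),int((u[1]-160+.5)*k)),2,c,-1)
for X in [[85,0,0],[0,85,0],[0,0,64]]: dot(g(X),(0,0,255))
for a in np.radians(np.arange(0,360,6)): dot(g([100*np.cos(a),100*np.sin(a),24]),(0,255,0));dot(g([100*np.cos(a),100*np.sin(a),45]),(255,255,0))
cv2.imwrite(f"pics/{sys.argv[1]}.png",im)
E
python3 ov.py s6 0.06
```

```text
(no output)
```

View pics/s6.png

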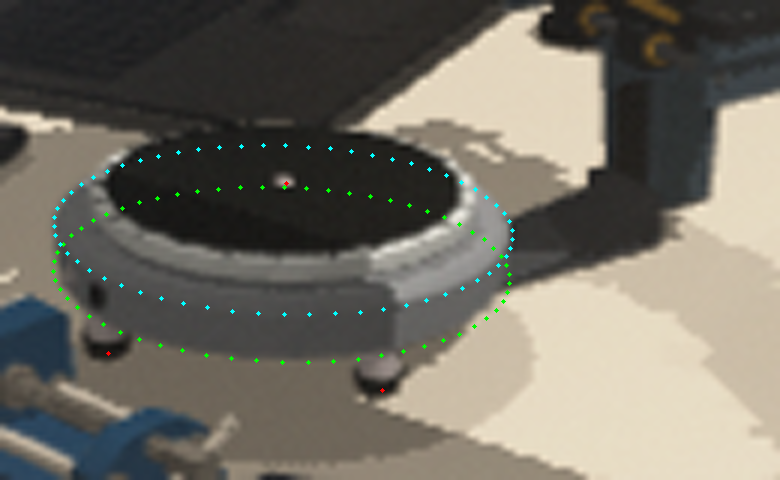

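The side view shows the turntable still in place (pads at px (193,217) and (238,224)) and partly raised, with the wedge nose under it. I'm pushing on.

```bash
python3 -m handwheel '[{"gripper":24,"travel":[0.003,0,0],"twist":0},{"gripper":24,"travel":[0.003,0,0],"twist":0},{"gripper":24,"travel":[0.003,0,0],"twist":0},{"gripper":24,"travel":[0.003,0,0],"twist":0},{"gripper":24,"travel":[0.003,0,0],"twist":0}]'
python3 -m handwheel '[{"gripper":24,"travel":[0.003,0,0],"twist":0},{"gripper":24,"travel":[0.002,0,0],"twist":0},{"gripper":24,"travel":[0.002,0,0],"twist":0},{"gripper":24,"travel":[0,0,0],"twist":0},{"gripper":24,"travel":[0,0,0],"twist":0}]'
python3 look.py 7 top wrist
python3 ov.py s7 0.0
```

```text
time_s: 14.27
ee_pos: [446.8, -209.5, 202.8]
ee_rot: [180.0, 0.1, 62.2]
force: [-3.0, -6.5, 0.4]
gripper_width: 22.0
time_s: 14.68
ee_pos: [450.2, -203.1, 202.8]
ee_rot: [180.0, 0.0, 62.2]
force: [-2.6, -4.4, -0.3]
gripper_width: 21.5
[ 450.2 -203.1  202.8] [180.    0.   62.2]
top short_foot 0.22 [130.6 227. ] [418.3 151.    0. ]
top wedge 0.6 [237.1 203. ] [ 481.2 -131.3    0. ]
top turntable 0.91 [200.6 181.2] [541.4 -32.3   0. ]
wrist wedge_heel 0.68 [249.1 213.6] [ 453.6 -187.5   13. ]
wrist wedge 0.56 [252.4  89.8] [ 484.1 -133.5    0. ]
rect 0.59 ((471.4909973144531, -158.37890625), (79.38360595703125, 55.45768356323242), 60.35711669921875)
```

View pics/s7.png

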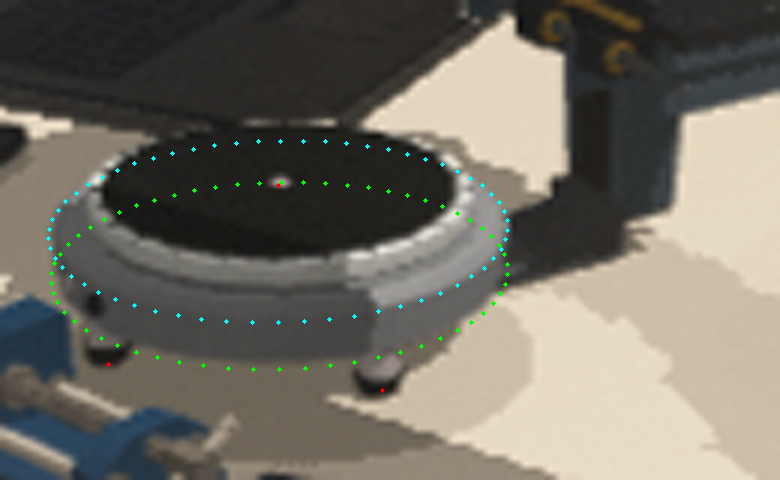

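Side view: nearly level, with the plate dot at px (221.5,190) about a third short of its full swing. By tool contact the foot is about 7.5 mm short of its seat. I'm switching to small steps and watching the force.

```bash
cat > dot.py <<'E'
from fit import *
f=env.grab_frame("side");a=f["frame"].astype(float).sum(2)
w=a[184:196,214:232].copy();w=np.clip(w-np.median(w)-60,0,None);y,x=np.mgrid[184:196,214:232]
t=env.grab_frame("top");b=t["frame"].astype(float).sum(2)[172:184,196:209];v=np.clip(b-np.median(b)-60,0,None);q,p=np.mgrid[172:184,196:209]
print("side dot",(x*w).sum()/w.sum(),(y*w).sum()/w.sum(),"top dot",(p*v).sum()/v.sum(),(q*v).sum()/v.sum())
E
python3 dot.py
python3 -m handwheel '[{"gripper":24,"travel":[0.002,0,0],"twist":0},{"gripper":24,"travel":[0.001,0,0],"twist":0}]'
python3 dot.py
python3 -m handwheel '[{"gripper":24,"travel":[0.001,0,0],"twist":0},{"gripper":24,"travel":[0.001,0,0],"twist":0}]'
python3 dot.py
python3 -c "
import cv2,numpy as np
from h import *
a=cv2.imread('pics/top0.png').astype(float).sum(2)[172:184,196:209];v=np.clip(a-np.median(a)-60,0,None);q,p=np.mgrid[172:184,196:209];print('top start',(p*v).sum()/v.sum(),(q*v).sum()/v.sum())
from fit import *
T=env.grab_frame('top');S=env.grab_frame('side')
for t in (.094,.03,.015,0): g=tt([538.1,-39.2,61.9,t]);print(t,proj(T,g([0,0,64])),proj(S,g([0,0,64])))
a=cv2.imread('pics/side0.png').astype(float).sum(2)[184:196,214:232];v=np.clip(a-np.median(a)-60,0,None);q,p=np.mgrid[184:196,214:232];print('side start',(p*v).sum()/v.sum(),(q*v).sum()/v.sum())
"
```

```text
side dot 221.2977375565611 189.8235294117647 top dot 199.92253989361703 176.14893617021278
time_s: 15.7
ee_pos: [451.5, -200.5, 202.8]
ee_rot: [180.0, 0.0, 62.2]
force: [-3.3, -6.0, 0.6]
gripper_width: 21.8
side dot 221.03385416666666 189.82118055555554 top dot 199.87197724039828 176.11770981507823
time_s: 15.97
ee_pos: [452.4, -198.8, 202.8]
ee_rot: [-180.0, 0.0, 62.2]
force: [-3.3, -5.0, -0.6]
gripper_width: 22.0
side dot 221.00253164556963 189.82616033755275 top dot 199.8003355704698 176.06308724832215
top start 201.95038659793815 177.11082474226805
0.094 [201.67603421 178.12150065] [222.91404873 189.71893242]
0.03 [200.25354068 177.36456118] [221.55387412 189.95092988]
0.015 [199.92182931 177.19025079] [221.23409751 190.01894386]
0 [199.59094648 177.01721566] [220.91410445 190.09211917]
side start 222.97626112759644 189.37388724035608
```

```bash
python3 -m handwheel '[{"gripper":24,"travel":[0.001,0,0],"twist":0}]'
python3 dot.py
python3 -m handwheel '[{"gripper":24,"travel":[0.001,0,0],"twist":0},{"gripper":24,"travel":[0,0,0],"twist":0}]'
python3 dot.py
```

```text
time_s: 16.25
ee_pos: [452.8, -198.0, 202.8]
ee_rot: [180.0, 0.0, 62.2]
force: [-3.5, -5.9, 0.2]
gripper_width: 21.8
side dot 221.04020530367836 189.8246364414029 top dot 199.78384798099762 176.0485239226332
time_s: 16.52
ee_pos: [453.4, -197.0, 202.8]
ee_rot: [180.0, 0.0, 62.2]
force: [-2.2, -5.0, -0.6]
gripper_width: 21.8
side dot 221.0315430520034 189.8226768968457 top dot 199.75116433799067 176.04790419161677
```

```bash
for i in 1; do python3 -m handwheel '[{"gripper":24,"travel":[0.001,0,0],"twist":0}]'; python3 dot.py
python3 -m handwheel '[{"gripper":24,"travel":[0.001,0,0],"twist":0}]'; python3 dot.py; done; python3 ov.py s8 0.0
python3 - <<'E'
import cv2,numpy as np
a=cv2.imread("pics/side0.png")[200:235,180:255];b=cv2.imread("pics/s8.png")
from h import *
f=env.grab_frame("side");save(f,"side8.png");c=f["frame"][200:235,180:255,::-1]
cv2.imwrite("pics/cmp.png",cv2.resize(np.vstack([a,c]),None,fx=8,fy=8,interpolation=cv2.INTER_NEAREST))
E
```

```text
time_s: 16.7
ee_pos: [453.8, -196.3, 202.8]
ee_rot: [180.0, 0.1, 62.2]
force: [-3.9, -7.7, 0.1]
gripper_width: 21.8
side dot 221.01725625539257 189.8274374460742 top dot 199.71112578408716 176.05579399141632
time_s: 16.88
ee_pos: [454.1, -195.6, 202.8]
ee_rot: [-180.0, 0.1, 62.2]
force: [-4.0, -9.9, -0.2]
gripper_width: 22.0
side dot 221.00687876182286 189.83319002579535 top dot 199.6929855481142 175.97920338385617
```

View pics/cmp.png

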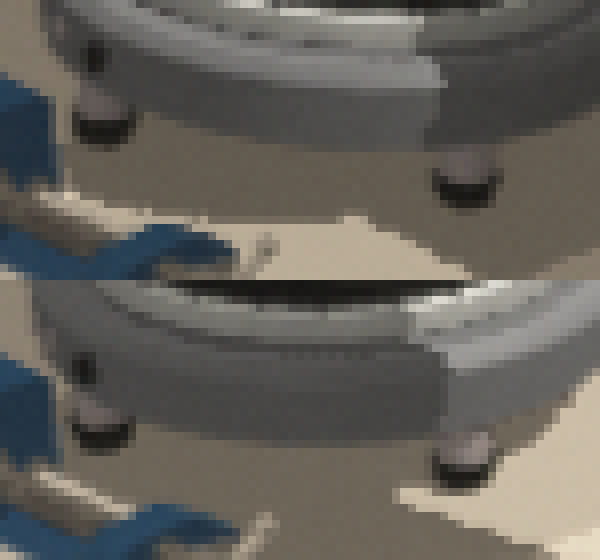

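Bottom half of the comparison: the rear pad has come down about 5 px to the desk, at px (193,219), and the near pad is unmoved. The push force rose from about 6 N to 10.7 N, so the fourth foot is loaded. I'm drawing back.

```bash
python3 -m handwheel '[{"gripper":24,"travel":[-0.005,0,0],"twist":0},{"gripper":24,"travel":[-0.015,0,0],"twist":0},{"gripper":24,"travel":[-0.03,0,0],"twist":0},{"gripper":24,"travel":[-0.03,0,-0.02],"twist":0},{"gripper":24,"travel":[-0.02,0,-0.035],"twist":0}]'
python3 -m handwheel '[{"gripper":24,"travel":[-0.02,0,-0.03],"twist":0},{"gripper":24,"travel":[-0.02,0,-0.03],"twist":0},{"gripper":24,"travel":[0,0,0],"twist":0},{"gripper":24,"travel":[0,0,0],"twist":0}]'
python3 dot.py; python3 look.py 9 top side wrist
python3 - <<'E'
import cv2,numpy as np
t=cv2.imread("pics/top9.png")[110:260,120:400];s=cv2.imread("pics/side9.png")[150:240,170:310]
cv2.imwrite("pics/fin.png",np.vstack([cv2.resize(t[:,:,:],(560,300),interpolation=cv2.INTER_CUBIC),cv2.resize(s,(560,300) if 0 else (466,300),interpolation=cv2.INTER_CUBIC)[:, :].copy() if 0 else cv2.resize(s,(560,300),interpolation=cv2.INTER_CUBIC)]))
E
```

```text
time_s: 17.5
ee_pos: [406.1, -283.8, 255.4]
ee_rot: [-179.6, -0.1, 62.1]
force: [1.3, -0.6, -0.3]
gripper_width: 22.1
time_s: 17.83
ee_pos: [389.1, -319.4, 319.3]
ee_rot: [179.7, -0.0, 62.0]
force: [-0.0, 0.5, -0.3]
gripper_width: 21.9
side dot 220.99617834394905 189.8755838641189 top dot 199.68940443213296 175.9847645429363
[ 388.9 -318.   316.8] [-179.9   -0.1   62.1]
top short_foot 0.8 [229.8 197.8] [ 495.4 -111.7    0. ]
top wedge_heel 0.56 [252.2 206.4] [ 469.9 -171.6   13. ]
top wedge 0.71 [351.7 161.3] [ 594.4 -443.3    0. ]
top turntable 0.8 [200.2 183.3] [535.6 -31.4   0. ]
rect 0.9 ((476.4218444824219, -146.7306365966797), (63.90763473510742, 50.24790573120117), 62.80722427368164)
side short_foot 0.86 [251.5 202.6] [ 498.6 -133.8    0. ]
side wedge_nose 0.74 [255.4 206.7] [ 476.  -114.8    0. ]
side wedge_heel 0.71 [270.7 198. ] [ 453.  -161.9   13. ]
side wedge 0.46 [254.4 202.9] [ 490.6 -135.9    0. ]
side turntable 0.94 [220.6 210. ] [547.7 -50.3   0. ]
rect 0.76 ((465.5899353027344, -167.2606658935547), (47.80184555053711, 114.25870513916016), 26.06077766418457)
rect 0.28 ((470.94891357421875, -518.8007202148438), (17.97190284729004, 45.40853500366211), 7.713216781616211)
```

View pics/fin.png

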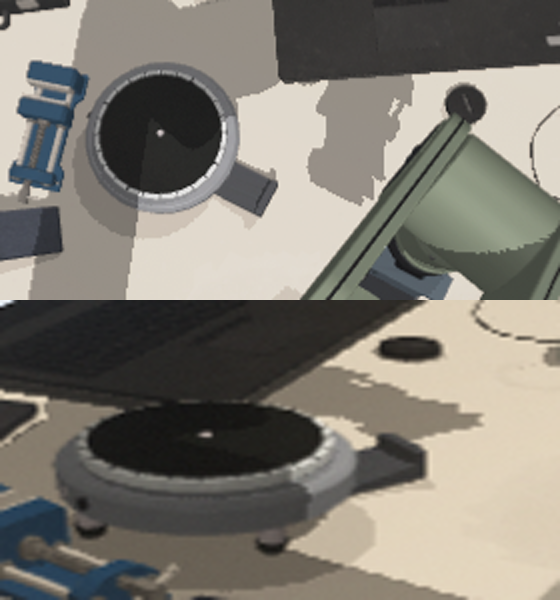

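The final views show the wedge in line with the turntable axis at the top-view heel, px about (252,206). The turntable is level and still in place, with the bystanders where they were and the hand well clear.

```bash
python3 -c "
from workcell import env
print(env.state()['force'],env.job_done())"
```

```text
the job is handed in; nothing more can be done
[ 0.37862929 -0.31085584 -0.21999896] None
```

I pushed the wedge under the short foot until the turntable read level, drew the hand clear, and handed the job in at about 18 s of the 64 s allowed. No verdict was reported.

**How it was done:** I pushed the wedge sideways with two fingertips into line with the foot and turned it to about 62°. I then pushed its heel about 100 mm until the force rose from about 6 to 10.7 N, which I took as the fourth foot bearing load.

**Last checks:**
- **Level:** the plate dot moved by the amount expected for level in the side view (about 1.97 px against 2.0 px). It did not shift when I let go.
- **Feet and position:** the rear pad is down on the desk and the near pad did not move, so the turntable was not visibly shoved.
- **Bystanders and hand:** the foam wedge and lens cap look undisturbed in the final pictures. The arm hid the putty there, but nothing went near it. The force on the hand is about 0.

**Where the checks disagreed:**
- **Foot position on the wedge:** from the tool position, the foot's centre is at about +16 mm, close to the wanted +17 mm and nearly on the middle line. The top-camera outline gave about +10 mm and 4 mm to one side. I trusted the tool position, the wrist camera and the force rise instead.
- **Top-view dot:** it moved about 0.17 px further than expected. That could be noise, a slight over-lift or a shift of under 1 mm.
- **Rocking:** I did not test it directly, since the turntable was not to be touched.

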